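# Load a reagent bottle into a sprung ring cradle and hold it down

## Task

Take the loupe that was left in the sprung ring cradle out of it and stand it upright on the lid of the wooden case. Then set the brown reagent bottle upright in the ring and press it down, without ramming it, until the ring is fully home on its stop; finish while still holding the bottle down there with the gripper. Do not tip the bottle over, and leave the other things on the bench where they are.

Things in the scene. Friction and masses are not known exactly. Their poses are not given: they have to be found in the camera images.
- cradle: sprung ring cradle, bolted to the bench: dark steel base plate 112 x 112 x 10 mm with a light metal ring cup above it on a coil spring round a centre stem. Origin: centre of the underside of the base, z up. It may stand to the left or to the right of the middle of the bench, the bottle on the other side
- ring (a joint): how far the ring cup is pressed down, m: 0 at rest (up), 0.020 on its stop. Spring: about 10 N start it moving from 0, about 17.5 N in all hold it on the stop, the bottle's own weight included, so the bottle's weight alone does not move it and it springs up again when let go
- seat (a point): centre of the ring cup's inner floor, 48 mm above the bench at rest (28 mm on the stop), moves with the cup. The cup is round and open above: inside diameter 78 mm, widening to 84 mm at the mouth; its rim is 14 mm above the floor, outside diameter 94 mm
- bottle: brown glass reagent bottle with a white screw cap, standing upright on the bench: body 72 mm in diameter, 167 mm tall, 0.52 kg within a quarter. The cap is 34 mm in diameter from 145 mm to 167 mm above the bottom; below it the shoulder slopes out to the body. Origin: centre of its bottom, z up along the bottle
- loupe: black stand loupe, a short round tube 38 mm in diameter, 32 mm tall, 45 g, standing upright about in the middle of the cup's floor at the start. Origin: centre of its bottom, z up along its axis
- case_top (a point): centre of the flat closed lid of the wooden case (105 x 156 mm, lid 53 mm above the bench), which is fixed at the back right of the bench; x axis across its short side, y along its long side, z up
- specimen: bystander: black round specimen puck 30 mm in diameter, 15 mm high; origin at the centre of its bottom
- petri_dish: bystander: clear petri dish 68 mm in diameter, 14 mm high; origin at the centre of its bottom
- dropper: bystander: brown dropper bottle with a black bulb, 33 mm in diameter, 103 mm tall; origin at the centre of its bottom

How it is judged:
By the outcome, as a careful person would: the job done as asked, in the order asked, and still so for the second after the job is handed in, while the arm keeps its last pose, push and grip.
It also fails if it takes over 48 s, if anything falls off the work surface, if the arm or the gripper's body presses on something with over 40 N, if the wrist force passes 120 N, or if a joint passes its speed limit or range.

## Robot

A 7-joint arm with a two-finger parallel gripper is mounted at the origin on a cart in front of the work surface, level with it; the furniture and walls round the work are solid. World frame = base frame: x ahead of the robot, y to its left, z up, the work surface at z = 0. Lengths are in m, angles in rad, forces in N, time in s.
With the tool pointing down it reaches from about 0.4 to 0.925 m from the base axis. Payload 5.6 kg.
Tool frame: the origin (TCP) lies at the very end of the fingers, on their centre line; the grasp point (between the pads) lies 19 mm behind it; z points along the fingers, y is the line along which they close (so a half turn about z gives the same grasp; the last joint's range is limited). The gripper opens to 85 mm and grips with 20 to 120 N. Pads are 22 mm wide; open, the fingers measure 114 mm over their backs; the gripper's body (76 mm by 85 mm) begins 54 mm behind the grasp point. The pads swing forward as they close: fully open they stand 13 mm farther back than shut.
Start: joints at [1.245, 0.468, -0.012, 1.603, 0.006, 1.071, -0.056], TCP at [0.181, -0.624, 0.231] pointing down, gripper open.
Joint ranges: [-2.53, 2.53], [-0.31, 2.02], [-1.57, 1.55], [0.28, 2.44], [-1.29, 4.43], [0.15, 1.84], [-2.92, 2.92]. Speed limits (rad/s): [2.57, 2.57, 3.14, 3.14, 3.14, 3.14, 3.14].

## Interface

Orientations are given as a unit quaternion [w, x, y, z].
In Python, from plant import arm, capture gives the robot as it stands.
- The arm moves only by the shell command python3 -m handwheel 'ROWS'. ROWS is JSON, a list of rows, each a list of 5 numbers: the opening, from 0 (shut) to 1 (fully open), then the shift along the tool's x, y, z in units of 50 mm (1.0 is 50 mm), then the turn about the tool's z in degrees. A call has 1 to 12 rows; each row is the pose to reach, as a shift and turn from the pose commanded when the call began, along the tool's axes at that moment; what a row does not reach only later rows make up. A row lasts 1/8 s, in which the tool goes at most 62.5 mm and 10.7 degrees, less where a joint would pass 70% of its speed; a pose out of reach is approached as far as the arm can. A call with a gripper value outside its range is refused whole. The fingers move at their own pace and stop on an object; the grip force is fixed at half the most. Time passes only in rows, so rows that repeat a pose let the fingers close. It gives the time, the measured TCP pose, the force, the opening and the grip force at its end, in the units of the state.
- arm.sense(): the state, without advancing time (a new reading comes with each control period).
- capture(name): name is "scene" or "top" or "wrist"; returns a dict with "pixels" (420x560x3 uint8, red, green, blue), "camera_matrix" (3x3 intrinsics, pixels), "world_to_cam" (4x4, takes a point from world to camera coordinates). Camera axes: x right, y down, z forward; pixel columns grow to the right and rows downward; lengths in m; the calibration is good to about 2 mm. The wrist camera is an equidistant fisheye: a pixel r from the principal point sees the ray r / f radians off the axis. A picture is of the moment at which its call begins. There is no depth.
- arm.finish_job(): hands the job in; it is judged then, once.
The state is a dict: "t": time; "joints": joint angles; "joint_vel": joint speeds; "joint_torque": joint torques, N m; "eef_pos": TCP position; "tool_rot": TCP orientation; "force": force on the tool from outside, world axes, zero at the start; "wrist_torque": the same for the moment, N m; "opening": finger opening in m; "finger_force": force on a finger pad.
Only numpy, scipy, OpenCV 4.12 (cv2) and the standard library are available. Lean on these libraries where they do the work, as an engineer would, in place of code of your own. Each camera call takes 0.05 s, during which the arm holds its last target. There are 200 camera calls.

## Working session

There is one attempt and no reset: what is moved stays moved. The work goes in short steps, Python scripts to look and compute and a shell command to move; the robot and the scene stay as the last step left them, time stands still between calls to the robot, and variables do not carry over. Pictures are saved under pics/ and viewed, at most 10 in all, crops included, and the job is handed in when it is done.

```bash
ls; mkdir -p pics; cat > h.py <<'E'
import numpy as np, cv2
from plant import arm, capture
def snap(cam,fn=None):
    c=capture(cam); 
    if fn: cv2.imwrite('pics/'+fn,cv2.cvtColor(c['pixels'],cv2.COLOR_RGB2BGR))
    return c
def cast(c,u,v,z):
    K=np.array(c['camera_matrix']);T=np.array(c['world_to_cam'])
    d=np.linalg.inv(K)@[u,v,1]; R=T[:3,:3]; o=-R.T@T[:3,3]; w=R.T@d
    return o+w*(z-o[2])/w[2]
def proj(c,p):
    K=np.array(c['camera_matrix']);T=np.array(c['world_to_cam'])
    q=K@(T[:3,:3]@np.array(p)+T[:3,3]); return q[:2]/q[2]
E
python3 - <<'E'
from h import *
s=arm.sense();print(s)
a=snap('top','top1.png');b=snap('scene','scene1.png')
for c in(a,b):
    T=np.array(c['world_to_cam']);print(c['camera_matrix'],T, -T[:3,:3].T@T[:3,3])
E
```

```text
pics
{'t': 0.0, 'joints': array([ 1.24498256,  0.46843334, -0.01164563,  1.60366056,  0.00601523,
        1.07137835, -0.05631667]), 'joint_vel': array([-0.00013835,  0.00090128, -0.00115685,  0.00175839,  0.00034859,
       -0.0004125 ,  0.00077102]), 'joint_torque': array([-2.27106698e-04, -5.32381582e+01,  2.12385936e-02, -2.51308215e+01,
        1.13242122e-02,  7.64330558e-03, -3.92841727e-06]), 'eef_pos': array([ 0.18118204, -0.62363836,  0.23028662]), 'tool_rot': array([-9.02671198e-04,  9.90020734e-01,  1.40918752e-01, -1.89715078e-04]), 'force': array([0.03151771, 0.07142089, 0.58148626]), 'wrist_torque': array([-0.03639518,  0.01267706, -0.04767835]), 'finger_force': 0.0, 'opening': 0.08571149276206146}
[[541.10642791   0.         267.79137937]
 [  0.         541.10642791 198.19258508]
 [  0.           0.           1.        ]] [[-0.13473387 -0.99087839  0.00260854  0.09693095]
 [-0.96997407  0.13135257 -0.20468708  0.56737447]
 [ 0.20247737 -0.0301085  -0.97882398  0.81624455]
 [ 0.          0.          0.          1.        ]] [0.39812736 0.04609658 0.91484112]
[[490.49489062   0.         280.28718912]
 [  0.         490.49489062 203.14065923]
 [  0.           0.           1.        ]] [[ 0.95750091  0.2883205   0.00795576 -0.56790272]
 [ 0.21983897 -0.71166513 -0.66723577 -0.04468596]
 [-0.18671591  0.64062785 -0.74480409  0.97547449]
 [ 0.          0.          0.          1.        ]] [ 0.7357277  -0.49297957  0.70123941]
```

View pics/top1.png

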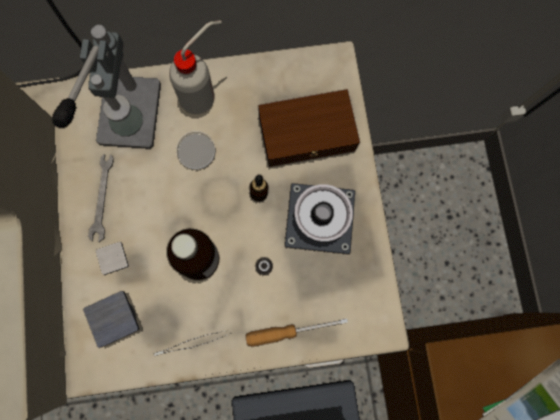

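View pics/scene1.png

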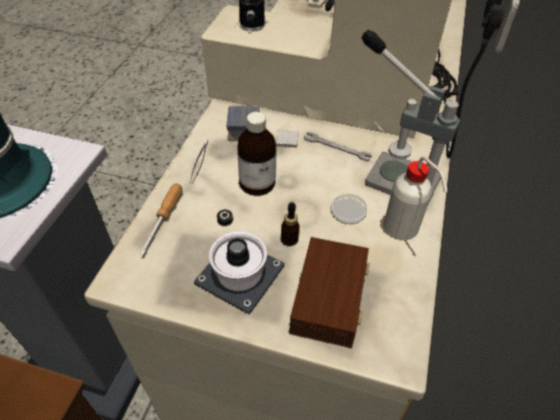

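The top view shows the cradle with the loupe at about (323,213), the bottle cap at (183,245), the case lid at (308,122), the dropper at (259,188) and the puck at (264,266). The scene view shows the loupe at (238,250), the cap at (257,123) and the lid at about (332,282).

```bash
cat > m.py <<'E'
from h import *
def comp(mask,seed):
    n,l,st,ce=cv2.connectedComponentsWithStats(mask.astype(np.uint8))
    d=np.linalg.norm(ce-np.array(seed),axis=1); d[0]=1e9; d[st[:,4]<40]=1e9
    i=d.argmin(); return (l==i).astype(np.uint8),st[i]
def hull(m):
    c=max(cv2.findContours(m,0,1)[0],key=cv2.contourArea); return cv2.convexHull(c)
E
python3 - <<'E'
from m import *
out=[]
for cam,seeds in(('top',dict(cup=(323,213),loupe=(322,212),cap=(183,245),case=(308,122),puck=(264,266),drop=(259,188))),('scene',dict(cup=(238,262),loupe=(238,250),cap=(257,123),case=(332,282),puck=(225,217),drop=(290,225)))):
    c=snap(cam);p=c['pixels'];hsv=cv2.cvtColor(p,cv2.COLOR_RGB2HSV);g=p.max(2).astype(int)
    H,S,V=cv2.split(hsv);vis=p.copy()
    masks=dict(cup=(S<45)&(V>120),cap=(S<65)&(V>120),loupe=V<75,puck=V<90,drop=V<70,case=((H<12)|(H>172))&(S>120)&(V>45))
    for k,z in(('cup',.062),('loupe',.08),('cap',.167),('case',.053),('puck',.015),('drop',.1)):
        m,st=comp(masks[k],seeds[k]);h=hull(m);e=cv2.fitEllipse(h)
        W=np.array([cast(c,*q[0],z)[:2] for q in h.astype(float)])
        ctr,r=cv2.minEnclosingCircle(W.astype(np.float32))
        print(cam,k,st,'ell',np.round(e[0],1),np.round(e[1],1),'world',cast(c,*e[0],z)[:2].round(4),'circ',np.round(ctr,4),round(r,4))
        if k=='case':print(cv2.minAreaRect(W.astype(np.float32)))
        cv2.drawContours(vis,[h],-1,(0,255,0),1)
    out.append(vis[80:300,140:400])
cv2.imwrite('pics/v2.png',cv2.resize(np.hstack(out),(800,338),interpolation=cv2.INTER_CUBIC)[:,:,::-1])
E
```

```text
top cup [ 295  184   58   57 1976] ell [323.5 211.8] [57.4 58.1] world [ 0.5405 -0.0657] circ [ 0.5408 -0.0663] 0.0475
top loupe [311 202  22  24 232] ell [321.9 213.5] [21.6 23.7] world [ 0.5352 -0.0603] circ [ 0.5352 -0.0605] 0.0191
top cap [172 234  24  24 422] ell [183.4 245.6] [22.9 23.1] world [0.502 0.148] circ [0.5021 0.1479] 0.0162
top case [173  49  23  25 426] ell [184.6  60.6] [22.3 25.7] world [0.8348 0.1287] circ [0.8344 0.1296] 0.0236
((0.834367573261261, 0.12978418171405792), (0.03781852871179581, 0.04485223442316055), 83.83342742919922)
top puck [256 258  17  17 138] ell [263.6 266.1] [16.6 17.5] world [0.4713 0.0407] circ [0.4716 0.0409] 0.0145
top drop [250 181  19  20 253] ell [259.1 189.3] [19.  23.7] world [0.5824 0.0325] circ [0.5814 0.0329] 0.017
scene cup [ 205  226   69   53 1829] ell [237.6 252.5] [51.5 66.2] world [ 0.5408 -0.0651] circ [ 0.5421 -0.0615] 0.0558
scene loupe [227 238  22  28 358] ell [237.1 251.9] [22.2 28.4] world [ 0.545  -0.0763] circ [ 0.5459 -0.0746] 0.0265
scene cap [248 164  20  23 230] ell [255.7 175.4] [21.5 23.9] world [0.5491 0.0102] circ [0.5483 0.0114] 0.0248
scene case [ 291  238   77   95 4924] ell [329.1 284.7] [95.9 98.1] world [ 0.6941 -0.0752] circ [ 0.6961 -0.0695] 0.09
((0.6960819363594055, -0.06902685016393661), (0.09553210437297821, 0.15672478079795837), 2.97188138961792)
scene puck [217 210  16  16 131] ell [224.4 217.4] [15.4 15.5] world [0.4761 0.0335] circ [0.4754 0.0334] 0.0183
scene drop [281 222  18  24 352] ell [289.7 232.5] [18.3 27.9] world [ 0.6168 -0.0305] circ [ 0.6167 -0.0319] 0.0242
```

View pics/v2.png

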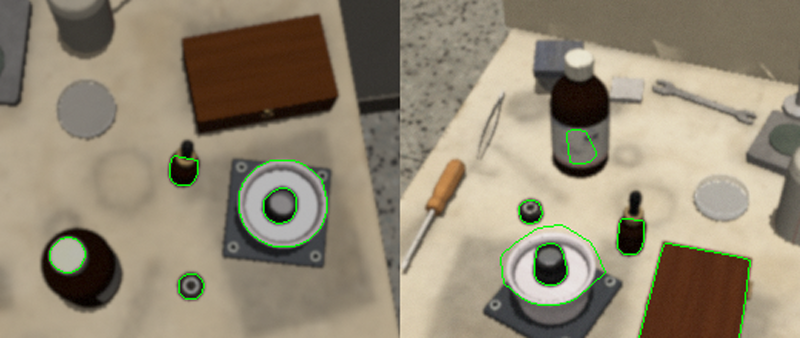

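```bash
cat > go.py <<'E'
import sys; from h import *
from scipy.spatial.transform import Rotation as R
s=arm.sense();q=s['tool_rot'];M=R.from_quat([q[1],q[2],q[3],q[0]]).as_matrix()
print('pos',s['eef_pos'].round(4),'t',round(s['t'],2),'F',s['force'].round(1),'op',round(s['opening'],4),'j',s['joints'].round(2), 'zaxis',M[:,2].round(3),'x',M[:,0].round(3))
a=list(map(float,sys.argv[1:]))
for i in range(0,len(a),3): print('rows',((M.T@(np.array(a[i:i+3])-s['eef_pos']))/.05).round(3))
E
python3 go.py 0.5405 -0.065 0.20
```

```text
pos [ 0.1812 -0.6239  0.2307] t 0.2 F [-0.2 -0.6  0.3] op 0.0854 j [ 1.25  0.47 -0.01  1.6   0.01  1.07 -0.06] zaxis [-0.     0.001 -1.   ] x [ 0.96   0.279 -0.   ]
rows [10.018 -8.729  0.622]
```

```bash
python3 - <<'E'
from h import *
c=snap('top')
for p,z in(((259,104),.053),((348,91),.053),((358,147),.053),((265.5,159),.053),((258,181),.1),((183.4,245.6),.167)):print(cast(c,*p,z).round(4))
c=snap('scene');print(proj(c,(.502,.148,.167)),proj(c,(.5407,-.066,.062)),proj(c,(.539,-.064,.08)))
E
```

```text
[0.7394 0.0124 0.053 ]
[ 0.7424 -0.1405  0.053 ]
[ 0.6424 -0.1406  0.053 ]
[0.6425 0.0144 0.053 ]
[0.5957 0.0324 0.1   ]
[0.502 0.148 0.167]
[255.40067527 116.18097522] [237.4076952  252.92425036] [236.17858824 244.93642375]
```

```bash
python3 -m handwheel '[[1,10,-8.7,0.4,0],[1,10,-8.7,0.4,0],[1,10,-8.7,0.4,0],[1,10,-8.7,0.4,0],[1,10,-8.7,0.4,0],[1,10,-8.7,0.4,0],[1,10,-8.7,0.4,0],[1,10,-8.7,0.4,0],[1,10,-8.7,0.4,0],[1,10,-8.7,0.4,0],[1,10,-8.7,0.4,0],[1,10,-8.7,0.4,0]]'
python3 go.py .539 -.0645 .12
python3 -c "
from h import *
snap('wrist','w1.png')"
```

```text
t: 1.8
eef_pos: [0.5413, -0.0633, 0.2112]
tool_rot: [-0.001, 0.99, 0.144, 0.0]
force: [-0.2, -0.6, -0.4]
opening: 0.0851
finger_force: 0.0
pos [ 0.5413 -0.0633  0.2112] t 1.8 F [-0.2 -0.6 -0.4] op 0.0851 j [ 0.33  0.34 -0.34  1.86  0.13  0.96 -1.35] zaxis [ 0.001  0.002 -1.   ] x [0.959 0.285 0.001]
rows [-0.053  0.013  1.824]
```

View pics/w1.png

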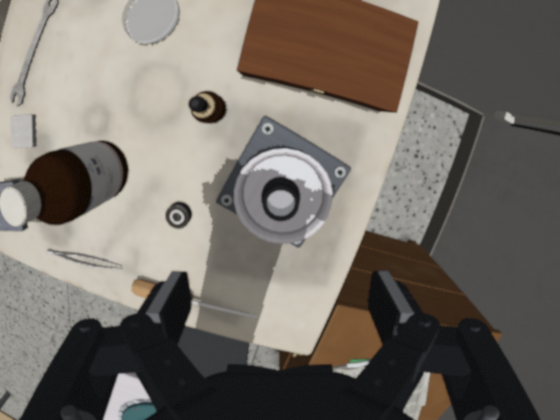

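The wrist view shows the loupe's pale top at about (281,202) inside the ring, whose centre is at about (283,196). I'll cast both as fisheye rays.

```bash
cat >> h.py <<'E'
def fcast(c,u,v,z):
    K=np.array(c['camera_matrix']);T=np.array(c['world_to_cam'])
    x=(u-K[0,2])/K[0,0];y=(v-K[1,2])/K[1,1];r=np.hypot(x,y)+1e-12
    d=np.array([np.sin(r)*x/r,np.sin(r)*y/r,np.cos(r)]);R=T[:3,:3];o=-R.T@T[:3,3];w=R.T@d
    return o+w*(z-o[2])/w[2]
E
python3 - <<'E'
from m import *
c=snap('wrist');p=c['pixels'];H,S,V=cv2.split(cv2.cvtColor(p,cv2.COLOR_RGB2HSV))
T=np.array(c['world_to_cam']);print('cam',-T[:3,:3].T@T[:3,3])
m,st=comp((V<85),(281,200));h=hull(m);print(st)
W=np.array([fcast(c,*q[0],.08)[:2] for q in h.astype(float)]);print('loupe',cv2.minEnclosingCircle(W.astype(np.float32)))
m2=np.zeros_like(m);cv2.fillPoly(m2,[h],1);m3,st=comp((m2>0)&(V>100),(281,203));print(st,cv2.fitEllipse(hull(m3)));print(fcast(c,*cv2.fitEllipse(hull(m3))[0],.08))
m,st=comp((S<40)&(V>125),(283,196));h=hull(m);print(st)
W=np.array([fcast(c,*q[0],.062)[:2] for q in h.astype(float)]);print('cup',cv2.minEnclosingCircle(W.astype(np.float32)))
m,st=comp((S<65)&(V>150),(14,203));h=hull(m);print(st);print('cap',[fcast(c,*st[:2]+st[2:4]/2,z).round(3) for z in(.156,)])
print('tip mid', fcast(c,280,290,.2))
E
```

```text
cam [ 0.61692136 -0.0429389   0.3545559 ]
[259 175  39  44 776]
loupe ((0.5421223044395447, -0.06298570334911346), 0.020040040835738182)
[265 188  27  26 559] ((277.8617248535156, 200.28089904785156), (25.53564453125, 27.517850875854492), 94.6583023071289)
[ 0.53933814 -0.06416843  0.08      ]
[265 189  26  24 491]
cup ((0.5348296165466309, -0.0652102455496788), 0.012449704110622406)
[  0 186  24  40 768]
cap [array([0.496, 0.155, 0.156])]
tip mid [ 0.52383782 -0.07050896  0.2       ]
```

```bash
python3 -m handwheel '[[1,-0.05,0,1,0],[1,-0.05,0,2,0],[1,-0.05,0,2.6,0],[1,-0.05,0,3.02,0],[1,-0.05,0,3.02,0],[1,-0.05,0,3.02,0],[0,-0.05,0,3.02,0],[0,-0.05,0,3.02,0],[0,-0.05,0,3.02,0],[0,-0.05,0,3.02,0],[0,-0.05,0,3.02,0],[0,-0.05,0,3.02,0]]'
python3 go.py .692 -.064 .12
```

```text
t: 3.4
eef_pos: [0.5381, -0.0678, 0.0612]
tool_rot: [0.0, 0.99, 0.141, 0.0]
force: [-1.5, 0.1, 6.1]
opening: 0.0324
finger_force: 58.9
pos [ 0.5381 -0.0678  0.0612] t 3.4 F [-1.5  0.1  6.1] op 0.0324 j [ 0.28  0.55 -0.28  1.97  0.24  0.65 -1.43] zaxis [ 0.001 -0.001 -1.   ] x [0.96  0.279 0.001]
rows [ 2.978  0.787 -1.174]
```

```bash
python3 -c "
from h import *
c=snap('wrist');p=c['pixels'][140:400,150:430]
d=snap('scene')['pixels'][190:320,170:310]
cv2.imwrite('pics/w2.png',np.hstack([cv2.resize(p,(400,371)),cv2.resize(d,(399,371),interpolation=2)])[:,:,::-1])"
```

```text
(no output)
```

View pics/w2.png

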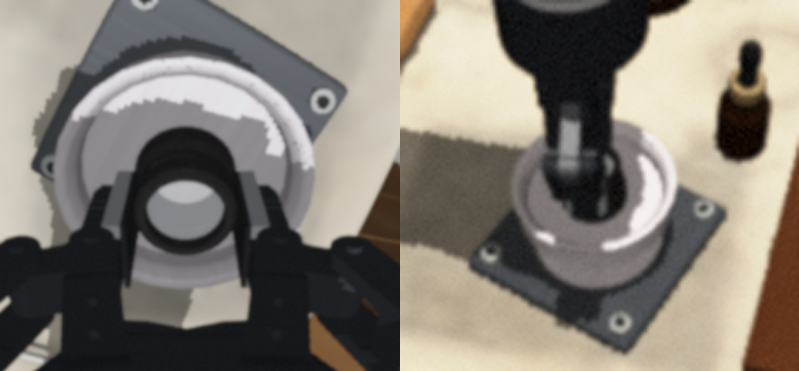

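The wrist crop shows the loupe between the pads with its top visible. The scene crop shows the fingers inside the ring. I'll lift and check.

```bash
python3 -m handwheel '[[0,0,0,-0.3,0],[0,0,0,-0.8,0],[0,0,0,-1.4,0],[0,0,0,-1.4,0],[0,0,0,-1.4,0]]'
python3 go.py .692 -.064 .13
python3 -c "
from h import *
c=snap('wrist');p=c['pixels'][140:400,150:430]
d=snap('scene')['pixels'][170:300,170:310]
cv2.imwrite('pics/w3.png',np.hstack([cv2.resize(p,(400,371)),cv2.resize(d,(399,371),interpolation=2)])[:,:,::-1])"
```

```text
t: 4.12
eef_pos: [0.5374, -0.0678, 0.1302]
tool_rot: [0.0, 0.99, 0.141, -0.0]
force: [0.1, 0.3, -1.1]
opening: 0.0323
finger_force: 59.2
pos [ 0.5374 -0.0678  0.1302] t 4.12 F [ 0.1  0.3 -1.1] op 0.0323 j [ 0.32  0.44 -0.31  1.94  0.19  0.79 -1.39] zaxis [-0. -0. -1.] x [ 0.96   0.279 -0.   ]
rows [2.991 0.79  0.003]
```

View pics/w3.png

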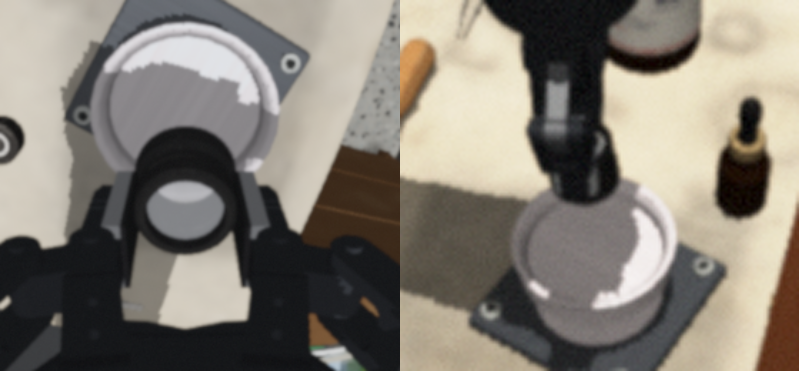

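```bash
python3 - <<'E'
from h import *
t=np.linspace(0,2*np.pi,40)
c=snap('scene');p=cv2.resize(c['pixels'][170:250,190:290],(800,640),interpolation=2);p=cv2.convertScaleAbs(p,alpha=2.5)
for z,col in((.118,(0,255,0)),(.150,(255,0,0))):
    q=np.array([(proj(c,(.5385+.019*np.cos(a),-.066+.019*np.sin(a),z))-[190,170])*8 for a in t]).astype(np.int32)
    cv2.polylines(p,[q],True,col,1)
cv2.imwrite('pics/z4.png',p[:600,:,::-1])
E
```

```text
(no output)
```

View pics/z4.png

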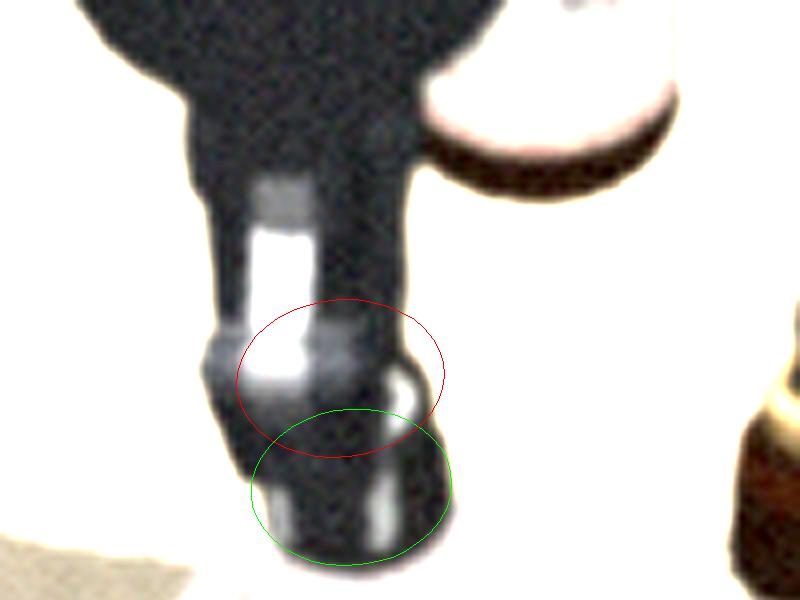

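The overlay shows the held loupe is upright, with its bottom about 13 mm below the TCP. I'll carry it to the lid.

```bash
python3 -m handwheel '[[0,1,0.26,0,0],[0,2,0.53,0,0],[0,3,0.79,0,0],[0,3,0.79,0.4,0],[0,3,0.79,0.8,0],[0,3,0.79,1.0,0],[0,3,0.79,1.14,0],[0,3,0.79,1.14,0],[0,3,0.79,1.14,0],[0,3,0.79,1.14,0]]'
python3 go.py .692 -.064 .066
```

```text
t: 5.52
eef_pos: [0.6932, -0.0638, 0.0741]
tool_rot: [0.0, 0.99, 0.141, 0.001]
force: [-0.1, -0.6, -1.5]
opening: 0.0322
finger_force: 59.2
pos [ 0.6932 -0.0638  0.0741] t 5.53 F [-0.1 -0.6 -1.5] op 0.0322 j [ 0.22  0.74 -0.27  1.57  0.23  0.87 -1.42] zaxis [ 0.001 -0.    -1.   ] x [0.96  0.279 0.001]
rows [-0.025 -0.004  0.162]
```

```bash
python3 -m handwheel '[[0,0,0,0.06,0],[0,0,0,0.12,0],[0,0,0,0.12,0]]'
```

```text
t: 5.9
eef_pos: [0.6925, -0.0637, 0.0668]
tool_rot: [-0.0, 0.99, 0.141, -0.0]
force: [-0.5, -0.4, -0.6]
opening: 0.032
finger_force: 59.2
```

```bash
python3 -m handwheel '[[0,0,0,0.04,0],[0,0,0,0.04,0],[0,0,0,0.04,0]]'
```

```text
t: 6.28
eef_pos: [0.6929, -0.0637, 0.0663]
tool_rot: [0.0, 0.99, 0.141, 0.0]
force: [-2.6, 0.1, 5.1]
opening: 0.032
finger_force: 60.1
```

Contact with the lid at 5 N. I'll release and rise.

```bash
python3 -m handwheel '[[0.7,0,0,0,0],[0.8,0,0,0,0],[1,0,0,0,0],[1,0,0,0,0],[1,0,0,-0.5,0],[1,0,0,-1.5,0],[1,0,0,-2.5,0],[1,0,0,-3.4,0],[1,0,0,-3.4,0],[1,0,0,-3.4,0]]'
python3 go.py .502 .148 .23
python3 -c "
from h import *
c=snap('wrist')
d=snap('scene')['pixels'][190:350,250:400]
cv2.imwrite('pics/w5.png',np.hstack([cv2.resize(c['pixels'],(467,350)),cv2.resize(d,(328,350),interpolation=2)])[:,:,::-1])"
```

```text
t: 7.52
eef_pos: [0.6923, -0.0638, 0.2347]
tool_rot: [0.0, 0.99, 0.141, -0.0]
force: [-1.0, -0.2, -0.3]
opening: 0.0853
finger_force: 0.0
pos [ 0.6923 -0.0638  0.2347] t 7.53 F [-1.  -0.2 -0.3] op 0.0853 j [ 0.25  0.57 -0.3   1.46  0.18  1.14 -1.37] zaxis [-0.001 -0.    -1.   ] x [ 0.96   0.279 -0.001]
rows [-2.473 -5.13   0.097]
```

View pics/w5.png

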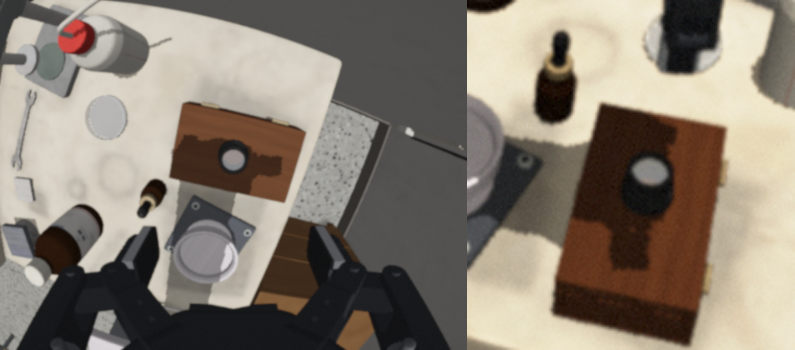

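The loupe stands upright on the lid at about (234,158) in the wrist view. Next, the bottle.

```bash
python3 -m handwheel '[[1,-2.46,-5.13,0,0],[1,-2.46,-5.13,0,0],[1,-2.46,-5.13,0,0],[1,-2.46,-5.13,0,0],[1,-2.46,-5.13,0,0],[1,-2.46,-5.13,0,0],[1,-2.46,-5.13,0,0],[1,-2.46,-5.13,0,0]]'
python3 go.py .502 .148 .145
python3 - <<'E'
from m import *
c=snap('wrist','w6.png');p=c['pixels'];H,S,V=cv2.split(cv2.cvtColor(p,cv2.COLOR_RGB2HSV))
T=np.array(c['world_to_cam'])
K=np.array(c['camera_matrix']);q=T[:3,:3]@np.array([.502,.148,.167])+T[:3,3];th=np.arctan2(np.hypot(*q[:2]),q[2]);u=K[:2,2]+K[0,0]*th*q[:2]/np.hypot(*q[:2]);print('exp',u)
m,st=comp((S<65)&(V>130),u);h=hull(m);print(st)
W=np.array([fcast(c,*x[0],.167)[:2] for x in h.astype(float)]);print('cap',cv2.minEnclosingCircle(W.astype(np.float32)))
E
```

```text
t: 8.62
eef_pos: [0.5038, 0.1469, 0.2347]
tool_rot: [0.0, 0.99, 0.14, -0.0]
force: [0.3, 0.5, 0.2]
opening: 0.0856
finger_force: 0.0
pos [0.5038 0.1469 0.2347] t 8.62 F [0.3 0.5 0.2] op 0.0856 j [ 0.01  0.29 -0.42  1.88  0.14  1.   -1.76] zaxis [-0.001 -0.    -1.   ] x [ 0.961  0.277 -0.001]
rows [-0.027 -0.031  1.794]
exp [277.8356196  227.12638561]
[212 269  26   6  97]
cap ((0.45670390129089355, 0.17646455764770508), 0.009581057354807854)
```

View pics/w6.png

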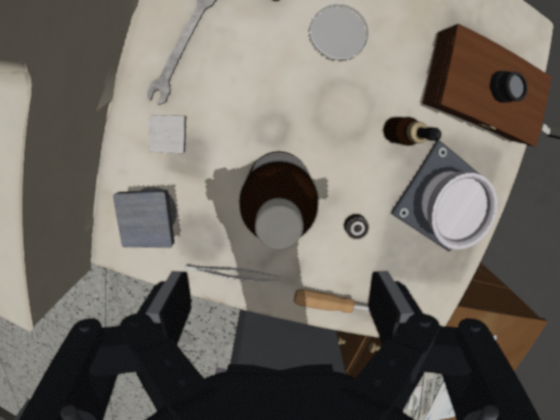

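The cap is at about (279,224), within 3 px of the prediction. I'll descend and grip it.

```bash
python3 -m handwheel '[[1,-0.03,0,0.7,0],[1,-0.03,0,1.4,0],[1,-0.03,0,1.76,0],[1,-0.03,0,1.76,0],[0.6,-0.03,0,1.76,0],[0.5,-0.03,0,1.76,0],[0,-0.03,0,1.76,0],[0,-0.03,0,1.76,0],[0,-0.03,0,1.76,0],[0,-0.03,0,1.76,0],[0,-0.03,0,1.76,0]]'
```

```text
t: 10.05
eef_pos: [0.5024, 0.148, 0.1484]
tool_rot: [0.0, 0.99, 0.141, 0.001]
force: [-1.4, -0.4, 6.5]
opening: 0.0317
finger_force: 59.4
```

```bash
python3 -m handwheel '[[0,0,0,-0.1,0],[0,0,0,-0.4,0],[0,0,0,-1,0],[0,0,0,-2,0],[0,0,0,-2,0],[0,0,0,-2,0]]'
python3 go.py .5407 -.066 .247
python3 -c "
from h import *
c=snap('wrist')
d=snap('scene')['pixels'][60:260,180:340]
cv2.imwrite('pics/w7.png',np.hstack([cv2.resize(c['pixels'],(480,360)),cv2.resize(d,(288,360),interpolation=2)])[:,:,::-1])"
```

```text
t: 10.8
eef_pos: [0.5008, 0.1474, 0.2468]
tool_rot: [0.0, 0.99, 0.141, -0.001]
force: [-0.4, -0.2, -5.8]
opening: 0.0322
finger_force: 60.3
pos [0.5008 0.1474 0.2468] t 10.8 F [-0.4 -0.2 -5.8] op 0.0322 j [ 0.01  0.27 -0.43  1.87  0.13  1.02 -1.76] zaxis [-0.001 -0.001 -1.   ] x [ 0.96   0.279 -0.002]
rows [-4.240e-01  4.321e+00 -1.000e-03]
```

View pics/w7.png

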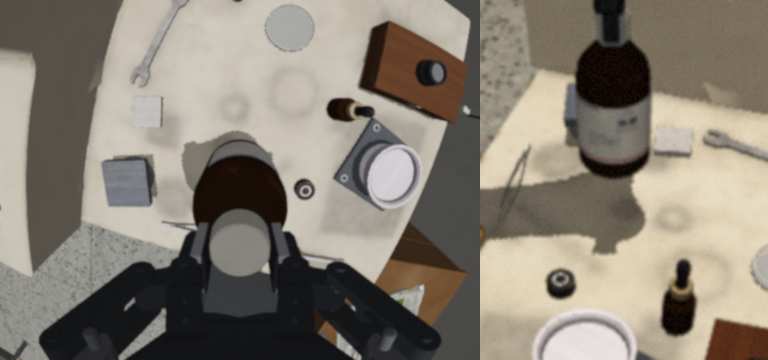

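The bottle is held upright and lifted, at 5.8 N. Its bottom is at about 0.10 m, so I'll raise it further to clear the 103 mm dropper and then carry it across.

```bash
python3 -m handwheel '[[0,0,0,-0.3,0],[0,-0.05,0.3,-0.5,0],[0,-0.1,1,-0.5,0],[0,-0.2,1.8,-0.5,0],[0,-0.3,2.6,-0.5,0],[0,-0.38,3.4,-0.5,0],[0,-0.42,4,-0.5,0],[0,-0.42,4.32,-0.5,0],[0,-0.42,4.32,-0.5,0],[0,-0.42,4.32,-0.4,0],[0,-0.42,4.32,-0.2,0],[0,-0.42,4.32,0,0]]'
python3 -m handwheel '[[0,0,0,0.2,0],[0,0,0,0.35,0],[0,0,0,0.35,0],[0,0,0,0.35,0]]'
python3 go.py .5408 -.066 .225
python3 - <<'E'
from h import *
t=np.linspace(0,2*np.pi,60);s=arm.sense();x,y,z=s['eef_pos'];v=[]
for cam,(a,b,w,h) in(('top',(250,150,140,120)),('scene',(170,130,140,170))):
    c=snap(cam);k=360/h;p=cv2.resize(c['pixels'][b:b+h,a:a+w],None,fx=k,fy=k,interpolation=2);p=cv2.convertScaleAbs(p,alpha=1.6)
    for X,Y,Z,r,col in((x,y,z-.148,.036,(0,255,0)),(.5407,-.066,.062,.047,(255,0,0)),(.5407,-.066,.062,.042,(255,0,0))):
        q=np.array([(proj(c,(X+r*np.cos(i),Y+r*np.sin(i),Z))-[a,b])*k for i in t]).astype(np.int32);cv2.polylines(p,[q],True,col,1)
    v.append(p[:360])
cv2.imwrite('pics/p8.png',np.hstack(v)[:,:,::-1])
E
```

```text
t: 12.4
eef_pos: [0.5414, -0.0645, 0.2463]
tool_rot: [-0.0, 0.99, 0.142, -0.0]
force: [-0.1, 0.2, -5.2]
opening: 0.0317
finger_force: 60.4
t: 12.9
eef_pos: [0.5421, -0.0655, 0.23]
tool_rot: [0.0, 0.99, 0.141, 0.0]
force: [1.0, -0.3, -4.8]
opening: 0.0317
finger_force: 60.3
pos [ 0.5421 -0.0655  0.23  ] t 12.9 F [ 1.  -0.3 -4.8] op 0.0317 j [ 0.3   0.32 -0.3   1.85  0.11  0.99 -1.33] zaxis [ 0.001 -0.    -1.   ] x [0.96  0.279 0.001]
rows [-0.027  0.003  0.1  ]
```

View pics/p8.png

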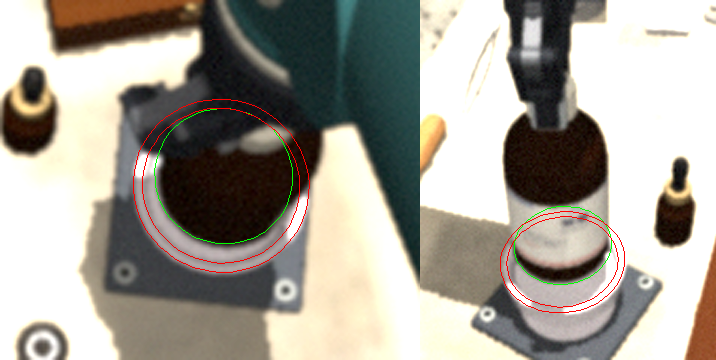

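The red overlay matches the ring and the green one matches the bottle bottom, so the bottle is centred over the cup. I'll lower it gently.

```bash
python3 -m handwheel '[[0,-0.02,0,0.12,0],[0,-0.02,0,0.24,0],[0,-0.02,0,0.34,0],[0,-0.02,0,0.34,0],[0,-0.02,0,0.34,0]]'
```

```text
t: 13.62
eef_pos: [0.541, -0.0657, 0.2128]
tool_rot: [-0.0, 0.99, 0.141, 0.0]
force: [0.5, -0.2, -5.2]
opening: 0.0315
finger_force: 60.4
```

```bash
python3 -m handwheel '[[0,0,0,0.1,0],[0,0,0,0.2,0],[0,0,0,0.28,0],[0,0,0,0.28,0],[0,0,0,0.28,0]]'
```

```text
t: 14.25
eef_pos: [0.5409, -0.0657, 0.1988]
tool_rot: [0.0, 0.99, 0.141, 0.0]
force: [0.5, 0.7, -5.3]
opening: 0.032
finger_force: 60.4
```

```bash
python3 -m handwheel '[[0,0,0,0.02,0],[0,0,0,0.04,0],[0,0,0,0.06,0],[0,0,0,0.06,0]]'
```

```text
t: 14.75
eef_pos: [0.5413, -0.0657, 0.1965]
tool_rot: [0.0, 0.99, 0.141, 0.001]
force: [-1.2, 0.3, 2.0]
opening: 0.0315
finger_force: 61.0
```

```bash
python3 -m handwheel '[[0,0,0,0.02,0],[0,0,0,0.04,0],[0,0,0,0.06,0],[0,0,0,0.06,0]]'
```

```text
t: 15.25
eef_pos: [0.5414, -0.0658, 0.1936]
tool_rot: [0.0, 0.99, 0.141, 0.001]
force: [-1.5, 0.1, 5.1]
opening: 0.0317
finger_force: 61.4
```

Seated at a TCP height of about 0.196, and the spring has begun to move. I'll press slowly.

```bash
python3 -m handwheel '[[0,0,0,0.03,0],[0,0,0,0.06,0],[0,0,0,0.09,0],[0,0,0,0.12,0],[0,0,0,0.15,0],[0,0,0,0.18,0],[0,0,0,0.2,0],[0,0,0,0.22,0],[0,0,0,0.22,0]]'
```

```text
t: 16.38
eef_pos: [0.5418, -0.0658, 0.1833]
tool_rot: [0.0, 0.99, 0.141, 0.001]
force: [-2.4, -0.2, 10.4]
opening: 0.0318
finger_force: 61.8
```

```bash
python3 -m handwheel '[[0,0,0,0.02,0],[0,0,0,0.04,0],[0,0,0,0.06,0],[0,0,0,0.08,0],[0,0,0,0.08,0]]'
```

```text
t: 17.0
eef_pos: [0.5418, -0.0657, 0.1796]
tool_rot: [0.0, 0.99, 0.141, 0.001]
force: [-3.2, -0.0, 12.0]
opening: 0.032
finger_force: 62.0
```

```bash
python3 -m handwheel '[[0,0,0,0.02,0],[0,0,0,0.04,0],[0,0,0,0.06,0],[0,0,0,0.06,0]]'
```

```text
t: 17.5
eef_pos: [0.542, -0.0657, 0.1768]
tool_rot: [0.0, 0.99, 0.141, 0.001]
force: [-3.6, -0.3, 12.0]
opening: 0.0319
finger_force: 62.1
```

```bash
python3 -m handwheel '[[0,0,0,0.02,0],[0,0,0,0.04,0],[0,0,0,0.04,0]]'
```

```text
t: 17.88
eef_pos: [0.543, -0.0656, 0.1765]
tool_rot: [0.001, 0.99, 0.141, 0.003]
force: [-5.4, 1.2, 21.2]
opening: 0.0322
finger_force: 63.0
```

```bash
python3 -m handwheel '[[0,0,0,0.02,0],[0,0,0,0.04,0],[0,0,0,0.04,0]]'
```

```text
t: 18.25
eef_pos: [0.5442, -0.0654, 0.1766]
tool_rot: [0.001, 0.99, 0.141, 0.004]
force: [-7.4, 0.6, 32.9]
opening: 0.0318
finger_force: 64.2
```

The ring is on its stop: the TCP travelled 19.9 mm and stopped while the force rose. I'll ease the excess push slightly.

```bash
python3 -m handwheel '[[0,0,0,-0.03,0],[0,0,0,-0.03,0],[0,0,0,-0.03,0],[0,0,0,-0.03,0]]'
```

```text
t: 18.75
eef_pos: [0.5433, -0.0655, 0.1766]
tool_rot: [0.001, 0.99, 0.141, 0.003]
force: [-5.1, 0.5, 24.4]
opening: 0.0318
finger_force: 63.4
```

```bash
python3 -c "
from h import *
print(arm.sense()['force'],arm.finish_job())"
```

```text
the job is handed in; nothing more can be done
[-5.08088928  0.51952987 24.43951645] None
```

The job is handed in: the loupe stands upright on the case lid, and the gripper is holding the bottle in the ring on its stop at about 24 N (peak 33 N), judged from 19.9 mm of travel and the force rise rather than a final picture. I viewed 11 pictures, one over the limit of 10.

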